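# Thread the closed hoops on their size posts

## Task

Sort the finished hoops on the jeweller's bench: put each of the four closed metal hoops over the wooden post of its size, the largest hoop on the thickest post and so on down to the smallest hoop on the thinnest post, so that each lies flat on the base of its post. Leave the two open, C-shaped cuffs where they lie. Let go of everything at the end.

Things in the scene. Friction and masses are not known exactly. Their poses are not given: they have to be found in the camera images.
- hoop64_center (a point): The largest closed hoop: a plain silver-coloured metal ring without a gap, lying flat on the bench, outer diameter 64 mm, inner diameter 54 mm, 20 mm high, about 128 g. The point is its centre, in the empty middle, half-way up (10 mm above what it lies on); its z axis is the hoop's axis. Nothing else marks it: it can be gripped across its outside at any yaw, or by its 5 mm thick wall.
- hoop54_center (a point): The second largest closed hoop: a plain silver-coloured metal ring without a gap, lying flat on the bench, outer diameter 54 mm, inner diameter 44 mm, 20 mm high, about 108 g. The point is its centre, in the empty middle, half-way up (10 mm above what it lies on); its z axis is the hoop's axis. Nothing else marks it: it can be gripped across its outside at any yaw, or by its 5 mm thick wall.
- hoop44_center (a point): The third largest closed hoop: a plain silver-coloured metal ring without a gap, lying flat on the bench, outer diameter 44 mm, inner diameter 34 mm, 20 mm high, about 88 g. The point is its centre, in the empty middle, half-way up (10 mm above what it lies on); its z axis is the hoop's axis. Nothing else marks it: it can be gripped across its outside at any yaw, or by its 5 mm thick wall.
- hoop34_center (a point): The smallest closed hoop: a plain silver-coloured metal ring without a gap, lying flat on the bench, outer diameter 34 mm, inner diameter 24 mm, 20 mm high, about 68 g. The point is its centre, in the empty middle, half-way up (10 mm above what it lies on); its z axis is the hoop's axis. Nothing else marks it: it can be gripped across its outside at any yaw, or by its 5 mm thick wall.
- post38: The thickest post: an upright post of pale turned wood 38 mm in diameter, fixed on the bench, standing in the middle of its own round base 74 mm in diameter and 6 mm thick; the top of the post is 46 mm above the bench, its upper 6 mm tapered to 27 mm across. The base is 10 mm wider than the hoop that belongs to it. Origin: centre of the underside, on the bench; z is the post's axis, up. A hoop on it lies flat on the base, with its centre 16 mm above the bench.
- post28: The second thickest post: an upright post of pale turned wood 28 mm in diameter, fixed on the bench, standing in the middle of its own round base 64 mm in diameter and 6 mm thick; the top of the post is 46 mm above the bench, its upper 6 mm tapered to 20 mm across. The base is 10 mm wider than the hoop that belongs to it. Origin: centre of the underside, on the bench; z is the post's axis, up. A hoop on it lies flat on the base, with its centre 16 mm above the bench.
- post18: The third thickest post: an upright post of pale turned wood 18 mm in diameter, fixed on the bench, standing in the middle of its own round base 54 mm in diameter and 6 mm thick; the top of the post is 46 mm above the bench, its upper 6 mm tapered to 13 mm across. The base is 10 mm wider than the hoop that belongs to it. Origin: centre of the underside, on the bench; z is the post's axis, up. A hoop on it lies flat on the base, with its centre 16 mm above the bench.
- post8: The thinnest post: an upright post of pale turned wood 8 mm in diameter, fixed on the bench, standing in the middle of its own round base 44 mm in diameter and 6 mm thick; the top of the post is 46 mm above the bench, its upper 6 mm tapered to 6 mm across. The base is 10 mm wider than the hoop that belongs to it. Origin: centre of the underside, on the bench; z is the post's axis, up. A hoop on it lies flat on the base, with its centre 16 mm above the bench.
- cuff_wide_center (a point): The wider open cuff: a C-shaped silver-coloured metal band lying flat, with a gap of about 26 mm in its ring (towards its x axis), outer diameter 60 mm, 20 mm high, wall 5 mm, about 90 g. Not a closed hoop. The point is the centre of its circle, 10 mm above the bench; z is up.
- cuff_narrow_center (a point): The narrower open cuff: a C-shaped silver-coloured metal band lying flat, with a gap of about 26 mm in its ring (towards its x axis), outer diameter 48 mm, 20 mm high, wall 5 mm, about 90 g. Not a closed hoop. The point is the centre of its circle, 10 mm above the bench; z is up.
Not all that is in view belongs to the job. Leave any pink or purple look-alike of the post28 alone.

How it is judged:
By the outcome, as a careful person would: the job done as asked, in the order asked, and still so for the second after the job is handed in, with the robot touching nothing.
It also fails if it takes over 96 s, if anything falls off the work surface, if the arm or the gripper's body presses on something with over 40 N, if the wrist force passes 120 N, or if a joint passes its speed limit or range.

## Robot

A 7-joint arm with a two-finger parallel gripper is mounted at the origin on the work surface. World frame = base frame: x ahead of the robot, y to its left, z up, the work surface at z = 0. Lengths are in m, angles in rad, forces in N, time in s.
With the tool pointing down it reaches from about 0.425 to 0.925 m from the base axis. Payload 6.8 kg.
Tool frame: the origin (TCP) lies between the finger pads; the fingertips stand finger_overhang ahead of it and the grasp point (between the pads) lies 8 mm behind it (finger_overhang is the distance from the TCP to the fingertips, in m); z points along the fingers, x is the direction in which the jaws open and shut, and the axes are right-handed (so a half turn about z gives the same grasp; the last joint's range is limited). The gripper opens to 88 mm and grips with 3 to 60 N. Pads are 20 mm wide; open, the fingers measure 115 mm over their backs; the gripper's body (75 mm by 178 mm) begins 61 mm behind the grasp point.
Start: joints at [-1.216, 0.477, 0.022, 1.555, -0.011, 1.109, -0.083], TCP at [0.301, 0.604, 0.234] pointing down, gripper open.
Joint ranges: [-2.96, 2.96], [-0.34, 2.1], [-1.41, 1.46], [0.24, 2.44], [-1.37, 4.51], [0.17, 1.92], [-2.96, 2.96]. Speed limits (rad/s): [2.39, 2.39, 3.14, 3.14, 3.14, 3.14, 3.14].

## Interface

Orientations are given as a 3x3 rotation matrix whose columns are the frame's x, y, z axes.
In Python, from plant import * gives the robot as it stands.
- The arm moves only by the tool jog_arm, never from a script. Its argument "targets" is a list of rows, each a list of 7 numbers: the closure, from -1 (fully open) to 1 (shut), then the shift along the world's x, y, z in mm, then the turn, a rotation vector about the world's x, y, z in rad. A call has 1 to 12 rows; each row is the pose to reach, as a shift and turn from the pose commanded when the call began; what a row does not reach only later rows make up. A row lasts 1/8 s, in which the tool goes at most 62.5 mm and 10.7 degrees, less where a joint would pass 70% of its speed; a pose out of reach is approached as far as the arm can. A call with a gripper value outside its range is refused whole. The fingers move at their own pace and stop on an object; "squeeze" is the grip in N (left out, the last holds). Time passes only in rows, so rows that repeat a pose let the fingers close. It gives the time, the measured TCP pose, the force and the opening at its end, in the units of the state.
- get_obs(): the state, without advancing time (a new reading comes with each control period).
- get_image(name): name is "scene" or "side" or "wrist"; returns a dict with "img" (384x512x3 uint8, blue, green, red), "range_z" (384x512 float32, m along the optical axis (not along the pixel's ray), 0 where there is no reading), "K" (3x3 intrinsics, pixels), "cam_to_world" (4x4, takes a point from camera to world coordinates). Camera axes: x right, y up, looking along -z (the intrinsics and any distortion apply to the point x, -y, -z); pixel columns grow to the right and rows downward; lengths in m; the calibration is good to about 2 mm. The wrist camera is an equidistant fisheye: a pixel r from the principal point sees the ray r / f radians off the axis. A picture is of the moment at which its call begins.
- hand_in(): hands the job in, once; it reports no verdict.
The state is a dict: "time_s": time; "qpos": joint angles; "qd": joint speeds; "effort": joint torques, N m; "position": TCP position; "eef_rot": TCP orientation; "wrist_force": force on the tool from outside, world axes, zero at the start; "moment": the same for the moment, N m; "opening": finger opening in m.
Only numpy, scipy, OpenCV 4.12 (cv2) and the standard library are available. Lean on these libraries where they do the work, as an engineer would, in place of code of your own. Each camera call takes 0.05 s, during which the arm holds its last target.

## Working session

There is one attempt and no reset: what is moved stays moved. The work goes in short steps, Python scripts to look and compute and a tool call to move; the robot and the scene stay as the last step left them, time stands still between calls to the robot, and variables do not carry over. Pictures are saved under pics/ and viewed, and the job is handed in when it is done.

Besides the shell and the picture viewer there is one more tool, called after "Emit:" as name(argument=value, ...) on one line, values as JSON. jog_arm: Moves the arm, as the interface text tells. Its arguments: {"type":"object","properties":{"targets":{"type":"array"},"squeeze":{"type":"number"}},"required":["targets"]}

```bash
mkdir -p pics; ls; python3 - <<'E'
from plant import *
import cv2,numpy as np
o=get_obs();print(o)
for n in ["scene","side","wrist"]:
    d=get_image(n);cv2.imwrite(f"pics/{n}0.png",d["img"]);np.savez(f"pics/{n}0.npz",**d)
    print(n,d["K"].round(1).tolist(),d["cam_to_world"].round(3).tolist(),[k for k in d])
E
```

```text
pics
{'time_s': 0.0, 'qpos': array([-1.21608446,  0.47777476,  0.02234707,  1.55644954, -0.01145855,
        1.10928535, -0.08308067]), 'qd': array([ 1.45158044e-03, -1.29424343e-03,  6.41948541e-05, -1.01390651e-03,
       -1.50468359e-03,  1.13962472e-03, -4.22149155e-04]), 'effort': array([-7.18404135e-04, -5.82859182e+01,  1.53435275e+00, -2.72617435e+01,
       -5.43769612e-02,  1.68589392e-02,  1.67630465e-04]), 'position': array([0.30113282, 0.60345752, 0.23269966]), 'eef_rot': array([[ 4.46418002e-01,  8.94824316e-01, -6.40601688e-04],
       [ 8.94822774e-01, -4.46418428e-01, -1.67019034e-03],
       [-1.78050333e-03,  1.72378057e-04, -9.99998400e-01]]), 'wrist_force': array([ 0.69531186, -0.13592055, -0.32810599]), 'moment': array([-0.01524529,  0.00508371, -0.00647172]), 'opening': 0.08787686629937001}
scene [[464.9, 0.0, 251.4], [0.0, 464.9, 194.1], [0.0, 0.0, 1.0]] [[0.614, -0.469, 0.635, 1.3], [0.789, 0.383, -0.48, -0.666], [-0.018, 0.796, 0.605, 0.84], [0.0, 0.0, 0.0, 1.0]] ['img', 'range_z', 'K', 'cam_to_world']
side [[359.5, 0.0, 256.2], [0.0, 359.5, 191.6], [0.0, 0.0, 1.0]] [[0.998, 0.041, -0.045, 0.404], [-0.06, 0.492, -0.869, -1.0], [-0.014, 0.87, 0.493, 0.591], [0.0, 0.0, 0.0, 1.0]] ['img', 'range_z', 'K', 'cam_to_world']
wrist [[297.3, 0.0, 255.7], [0.0, 297.3, 191.2], [0.0, 0.0, 1.0]] [[0.446, -0.868, -0.218, 0.24], [0.895, 0.433, 0.109, 0.634], [-0.001, -0.244, 0.97, 0.385], [0.0, 0.0, 0.0, 1.0]] ['img', 'range_z', 'K', 'cam_to_world']
```

View pics/scene0.png

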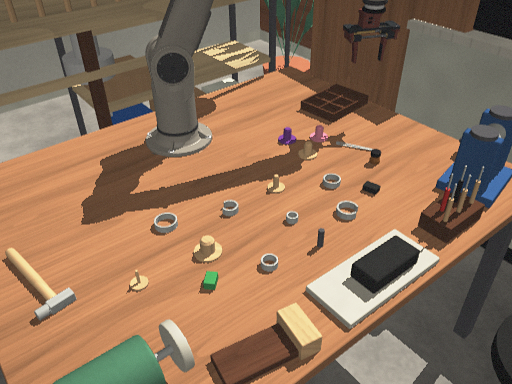

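View pics/side0.png

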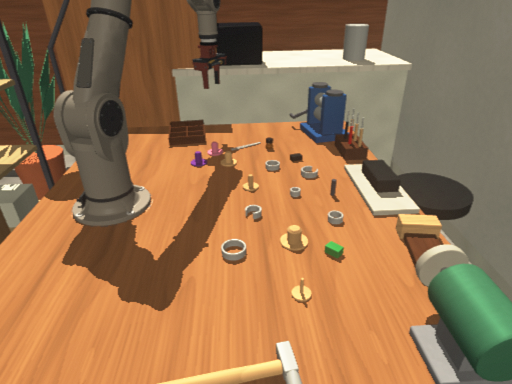

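View pics/wrist0.png

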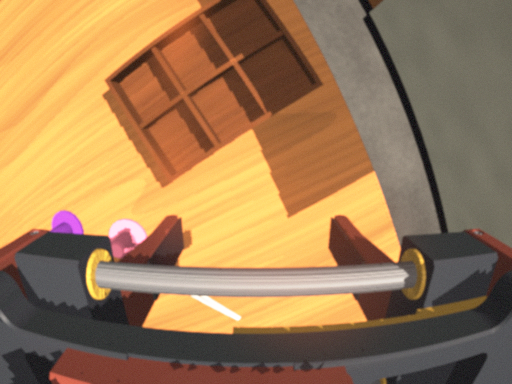

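The scene view shows six rings, near (165,223), (230,208), (292,217), (332,181), (347,210) and (269,263). The posts are near (207,247), (308,150), (276,184) and (138,281). Purple and pink look-alikes stand at (288,134) and (319,133).

```bash
cat > h.py <<'E'
import numpy as np,cv2
def cloud(d):
    H,W=d["range_z"].shape;u,v=np.meshgrid(np.arange(W),np.arange(H));r=d["range_z"];K=d["K"]
    p=np.stack([(u-K[0,2])/K[0,0]*r,-(v-K[1,2])/K[1,1]*r,-r],-1)
    T=d["cam_to_world"];return p@T[:3,:3].T+T[:3,3]
def proj(d,P):
    T=d["cam_to_world"];K=d["K"];q=(np.asarray(P,float)-T[:3,3])@T[:3,:3]
    return np.stack([K[0,2]+K[0,0]*q[:,0]/-q[:,2],K[1,2]-K[1,1]*q[:,1]/-q[:,2]],-1)
E
python3 - <<'E'
from h import *
for n in ["scene","side"]:
    d=dict(np.load(f"pics/{n}0.npz"));p=cloud(d)
    valid=d["range_z"]>0
    inr=valid&(abs(p[...,0]-.6)<.4)&(abs(p[...,1])<.6)
    b=inr&(abs(p[...,2])<.004);print(n,"bench z",np.median(p[b][:,2]),b.sum())
    A=np.c_[p[b][:,:2],np.ones(b.sum())];print(np.linalg.lstsq(A,p[b][:,2],rcond=None)[0], (p[b][:,2]).std())
    m=(inr&(p[...,2]>.004)&(p[...,2]<.07)).astype(np.uint8)
    k,l,s,c=cv2.connectedComponentsWithStats(m)
    for i in range(1,k):
        if s[i,4]<25: continue
        q=p[l==i];print(i,s[i].tolist(),"min",q.min(0).round(3),"max",q.max(0).round(3),"med z",np.median(q[:,2]).round(3),d["img"][l==i].mean(0).astype(int))
    im=d["img"]
    if n=="scene": c=im[110:310,110:390]
    else: c=im[130:310,180:360]
    cv2.imwrite(f"pics/{n}0z.png",cv2.resize(c,None,fx=2.8,fy=2.8,interpolation=cv2.INTER_CUBIC))
E
```

```text
scene bench z 0.0009992735395140673 57150
[-0.00067247  0.00022821  0.00134264] 0.0015259356599927748
1 [319, 104, 31, 19, 315] min [0.2   0.491 0.004] max [0.266 0.6   0.04 ] med z 0.022 [34 44 62]
19 [309, 122, 20, 21, 207] min [0.241 0.346 0.004] max [0.345 0.47  0.051] med z 0.009 [108 100 159]
36 [276, 127, 20, 19, 196] min [0.216 0.253 0.004] max [0.282 0.328 0.051] med z 0.01 [112  58  99]
111 [336, 141, 47, 24, 243] min [0.377 0.393 0.004] max [0.554 0.486 0.047] med z 0.012 [ 80  93 108]
119 [298, 142, 20, 20, 222] min [0.335 0.244 0.004] max [0.403 0.317 0.051] med z 0.01 [ 87 120 148]
330 [417, 162, 90, 83, 2886] min [0.719 0.253 0.004] max [0.909 0.6   0.07 ] med z 0.04 [68 62 68]
481 [266, 175, 19, 18, 199] min [0.395 0.044 0.004] max [0.469 0.112 0.05 ] med z 0.008 [108 151 180]
488 [323, 174, 18, 15, 191] min [0.504 0.187 0.004] max [0.56  0.266 0.026] med z 0.015 [119 126 128]
579 [362, 181, 19, 15, 168] min [0.59  0.265 0.004] max [0.657 0.324 0.025] med z 0.019 [46 50 54]
804 [221, 200, 18, 16, 185] min [ 0.414 -0.121  0.004] max [ 0.467 -0.071  0.024] med z 0.014 [
[... 2872 characters left out ...]
004] max [ 0.697 -0.122  0.023] med z 0.015 [122 140 153]
64 [281, 225, 27, 25, 472] min [ 0.507 -0.277  0.004] max [ 0.578 -0.206  0.049] med z 0.01 [ 98 158 194]
68 [222, 239, 25, 21, 315] min [ 0.352 -0.305  0.004] max [ 0.414 -0.239  0.023] med z 0.015 [129 147 158]
69 [325, 241, 19, 17, 215] min [ 0.613 -0.317  0.004] max [ 0.658 -0.272  0.026] med z 0.021 [ 69 147  86]
87 [292, 278, 20, 23, 261] min [ 0.509 -0.449  0.004] max [ 0.551 -0.408  0.048] med z 0.007 [122 196 230]
103 [409, 317, 43, 40, 983] min [ 0.72  -0.6    0.005] max [ 0.775 -0.542  0.068] med z 0.021 [121 130 136]
109 [276, 341, 19, 19, 271] min [ 0.458 -0.6    0.004] max [ 0.488 -0.564  0.03 ] med z 0.026 [211 226 232]
```

View pics/scene0z.png

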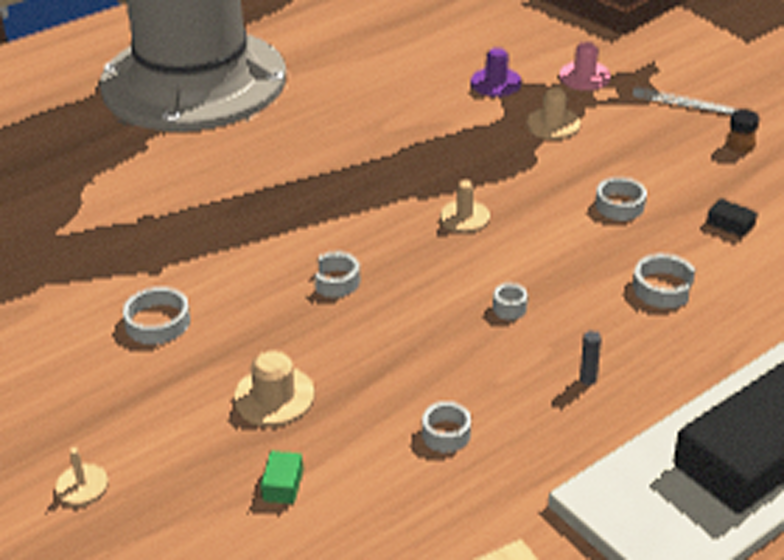

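View pics/side0z.png

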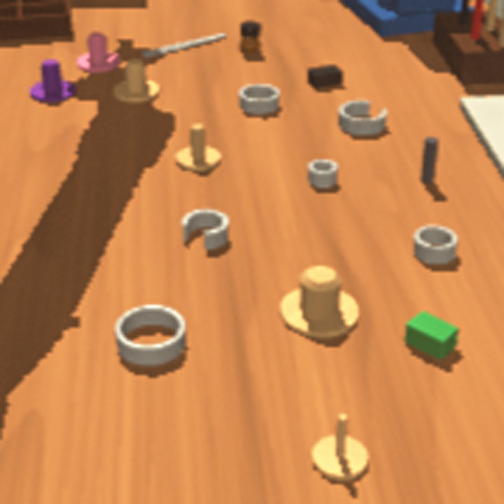

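```bash
python3 - <<'E'
import plant
print([ (k,getattr(plant,k)) for k in dir(plant) if not k.startswith('_')])
from h import *
from scipy.optimize import least_squares
g={"h64":(.382,-.272,.032,.027),"h54":(.531,.218,.027,.022),"h44":(.677,-.147,.022,.017),"h34":(.584,.012,.017,.012),"cw":(.655,.15,.03,.025),"cn":(.442,-.097,.024,.019)}
for n in ["scene","side"]:
    d=dict(np.load(f"pics/{n}0.npz"));p=cloud(d);ok=d["range_z"]>0
    for k,(x,y,R,r) in g.items():
        s=ok&(np.hypot(p[...,0]-x,p[...,1]-y)<R+.012)&(p[...,2]>.016)&(p[...,2]<.0265);q=p[s]
        def f(c):
            e=np.hypot(q[:,0]-c[0],q[:,1]-c[1]);return np.maximum(e-R,0)+np.maximum(r-e,0)+.1*(e-(R+r)/2)
        z=least_squares(f,[x,y],loss="soft_l1",f_scale=.002).x
        e=np.hypot(q[:,0]-z[0],q[:,1]-z[1]);fr=least_squares(lambda c:np.hypot(q[:,0]-c[0],q[:,1]-c[1])-c[2],[x,y,R]).x
        print(n,k,len(q),z.round(4),"r",np.percentile(e,[5,50,95]).round(4),"free",fr.round(4),"zmed",np.median(q[:,2]).round(4))
    for k,(x,y,R,rp) in {"p38":(.543,-.241,.037,.019),"p28":(.366,.273,.032,.014),"p18":(.441,.08,.027,.009),"p8":(.53,-.428,.022,.004)}.items():
        s=ok&(np.hypot(p[...,0]-x,p[...,1]-y)<R+.012)
        t=p[s&(p[...,2]>.040)&(p[...,2]<.06)];b=p[s&(p[...,2]>.0035)&(p[...,2]<.0085)]
        print(n,k,"top",len(t),t[:,:2].mean(0).round(4),t[:,2].max().round(3),"base",len(b),((b.max(0)+b.min(0))/2).round(4),(b.max(0)-b.min(0)).round(3))
E
```

```text
[('PlanningError', <class 'plant.PlanningError'>), ('finger_overhang', 0.011), ('get_image', <function make.<locals>.drawn_camera at 0x7fe93b688180>), ('get_obs', <function make.<locals>.<lambda> at 0x7fe93b688680>), ('hand_in', <function connect.<locals>.done at 0x7fe93b5ff7e0>)]
scene h64 128 [ 0.3825 -0.2699] r [0.0259 0.0298 0.0331] free [ 0.3829 -0.2697  0.0295] zmed 0.0201
scene h54 89 [0.5318 0.2203] r [0.0202 0.0251 0.0282] free [0.5316 0.2205 0.0246] zmed 0.0199
scene h44 108 [ 0.6775 -0.1459] r [0.0163 0.0191 0.0221] free [ 0.6777 -0.146   0.0191] zmed 0.0203
scene h34 62 [0.5841 0.0124] r [0.0109 0.0149 0.0183] free [0.5843 0.0121 0.0149] zmed 0.0198
scene cw 119 [0.6578 0.1529] r [0.0238 0.0279 0.0319] free [0.6583 0.1527 0.0278] zmed 0.0204
scene cn 82 [ 0.4419 -0.0962] r [0.0184 0.0218 0.0255] free [ 0.4422 -0.0964  0.022 ] zmed 0.02
scene p38 top 120 [ 0.5462 -0.2396] 0.052 base 243 [ 0.5464 -0.2428  0.006 ] [0.085 0.09  0.005]
scene p28 top 34 [0.3681 0.2753] 0.051 base 100 [0.3621 0.2724 0.006 ] [0.077 0.081 0.005]
scene p18 top 23 [0.4436 0.0734] 0.05 base 120 [0.44
[... 372 characters left out ...]
0.0219] free [ 0.6763 -0.1473  0.0194] zmed 0.0201
side h34 43 [0.5838 0.01  ] r [0.0122 0.0149 0.0178] free [0.5837 0.0099 0.015 ] zmed 0.0195
side cw 50 [0.6558 0.1527] r [0.0217 0.0279 0.032 ] free [0.657  0.153  0.0278] zmed 0.0196
side cn 62 [ 0.4414 -0.0982] r [0.0184 0.022  0.025 ] free [ 0.4413 -0.0985  0.0219] zmed 0.0199
side p38 top 101 [ 0.5418 -0.2439] 0.049 base 225 [ 0.5425 -0.2414  0.0061] [0.072 0.07  0.005]
side p28 top 20 [0.3663 0.2717] 0.048 base 63 [0.3648 0.2723 0.0061] [0.058 0.057 0.005]
side p18 top 17 [0.4413 0.0719] 0.048 base 77 [0.4413 0.0709 0.0059] [0.052 0.051 0.005]
side p8 top 14 [ 0.5294 -0.4293] 0.048 base 200 [ 0.5253 -0.4349  0.0061] [0.052 0.054 0.005]
```

The radii fit every ring, and the two cameras agree to about 2–3 mm against 8 mm of radial clearance. I'll go in order of size, largest first, starting by moving towards hoop64.

Emit:
jog_arm(targets=[[-1,299,-554,-40,0,0,0],[-1,299,-554,-40,0,0,0],[-1,299,-554,-40,0,0,0],[-1,299,-554,-40,0,0,0],[-1,299,-554,-40,0,0,0],[-1,299,-554,-40,0,0,0],[-1,299,-554,-40,0,0,0],[-1,299,-554,-40,0,0,0],[-1,299,-554,-40,0,0,0],[-1,299,-554,-40,0,0,0],[-1,299,-554,-40,0,0,0],[-1,299,-554,-40,0,0,0]], squeeze=20)

```text
time_s: 1.65
position: [0.6001, 0.0502, 0.1933]
eef_rot: [[0.447, 0.894, -0.001], [0.894, -0.447, 0.0], [-0.0, -0.001, -1.0]]
wrist_force: [0.3, 0.4, -0.5]
opening: 0.0879
```

```bash
python3 -c "
from plant import *
o=get_obs();print(o['time_s'],o['qpos'].round(3),o['position'].round(4),o['eef_rot'].round(3).tolist(),o['wrist_force'].round(2))"
```

```text
1.65 [-0.36   0.403  0.225  1.789 -0.107  0.963  1.017] [0.6001 0.0502 0.1933] [[0.447, 0.894, -0.001], [0.894, -0.447, 0.0], [-0.0, -0.001, -1.0]] [ 0.32  0.43 -0.53]
```

Emit:
jog_arm(targets=[[-1,-217,-321,-80,0,0,0],[-1,-217,-321,-80,0,0,0],[-1,-217,-321,-80,0,0,0],[-1,-217,-321,-80,0,0,0],[-1,-217,-321,-80,0,0,0],[-1,-217,-321,-80,0,0,0],[-1,-217,-321,-80,0,0,0],[-1,-217,-321,-80,0,0,0],[-1,-217,-321,-80,0,0,0],[-1,-217,-321,-80,0,0,0]])

```text
time_s: 2.9
position: [0.3848, -0.2693, 0.1139]
eef_rot: [[0.443, 0.896, 0.001], [0.896, -0.443, 0.0], [0.001, 0.001, -1.0]]
wrist_force: [-0.9, 0.3, -0.6]
opening: 0.0878
```

```bash
python3 -c "
from plant import *
import cv2
o=get_obs();print(o['time_s'],o['qpos'].round(3),o['position'].round(4))
cv2.imwrite('pics/w1.png',get_image('wrist')['img'])"
```

```text
2.9 [ 0.204  0.319  0.325  2.161 -0.16   0.684  1.75 ] [ 0.3848 -0.2693  0.1139]
```

View pics/w1.png

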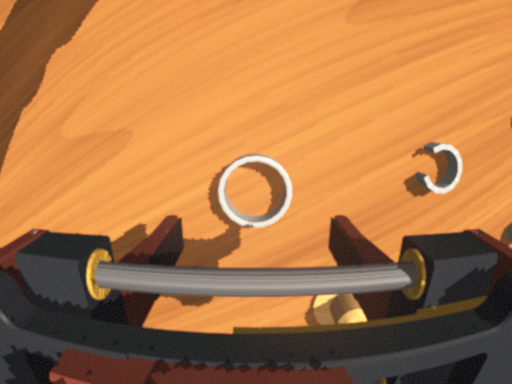

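The wrist view shows hoop64 centred between the fingers at about (256,191). Next I descend and grip it.

Emit:
jog_arm(targets=[[-1,-1,-1,-50,0,0,0],[-1,-1,-1,-85,0,0,0],[-1,-1,-1,-100,0,0,0],[-1,-1,-1,-100,0,0,0],[1,-1,-1,-100,0,0,0],[1,-1,-1,-100,0,0,0],[1,-1,-1,-100,0,0,0],[1,-1,-1,-100,0,0,0],[1,-1,-1,-100,0,0,0],[1,-1,-1,-100,0,0,0]], squeeze=20)

```text
time_s: 4.2
position: [0.383, -0.2721, 0.0144]
eef_rot: [[0.446, 0.895, 0.001], [0.895, -0.446, -0.0], [0.0, 0.001, -1.0]]
wrist_force: [0.0, 0.2, 6.5]
opening: 0.0642
```

Emit:
jog_arm(targets=[[1,0,0,15,0,0,0],[1,0,0,40,0,0,0],[1,0,0,75,0,0,0],[1,0,0,75,0,0,0],[1,0,0,75,0,0,0]])

```text
time_s: 4.82
position: [0.3821, -0.2717, 0.0887]
eef_rot: [[0.446, 0.895, 0.0], [0.895, -0.446, 0.0], [0.0, -0.0, -1.0]]
wrist_force: [0.2, 0.8, -0.4]
opening: 0.064
```

```bash
cat >> h.py <<'E'
def wray(d,u,v):
    K=d["K"];x=(u-K[0,2])/K[0,0];y=(v-K[1,2])/K[1,1];t=np.hypot(x,y)
    s=np.sin(t)/max(t,1e-9);c=np.array([x*s,-y*s,-np.cos(t)]);T=d["cam_to_world"];return T[:3,3],T[:3,:3]@c
def wpt(d,u,v,z):
    o,r=wray(d,u,v);return o+r*(z-o[2])/r[2]
def wproj(d,P):
    T=d["cam_to_world"];K=d["K"];q=(np.asarray(P,float)-T[:3,3])@T[:3,:3];x,y,z=q[:,0],-q[:,1],-q[:,2]
    h=np.hypot(x,y);t=np.arctan2(h,z)/np.maximum(h,1e-9);return np.stack([K[0,2]+K[0,0]*t*x,K[1,2]+K[1,1]*t*y],-1)
E
python3 -c "
from plant import *
from h import *
o=get_obs();print(o['time_s'],o['qpos'].round(3),o['position'].round(4),o['opening'],o['wrist_force'])
d=get_image('wrist');cv2.imwrite('pics/w2.png',d['img'])
s=get_image('side');cv2.imwrite('pics/s2.png',cv2.resize(s['img'][130:310,180:360],None,fx=2.8,fy=2.8,interpolation=cv2.INTER_CUBIC))
"
```

```text
4.825 [ 0.217  0.365  0.321  2.178 -0.194  0.624  1.785] [ 0.3821 -0.2717  0.0887] 0.06398240686392158 [ 0.22110927  0.78279852 -0.416447  ]
```

View pics/w2.png

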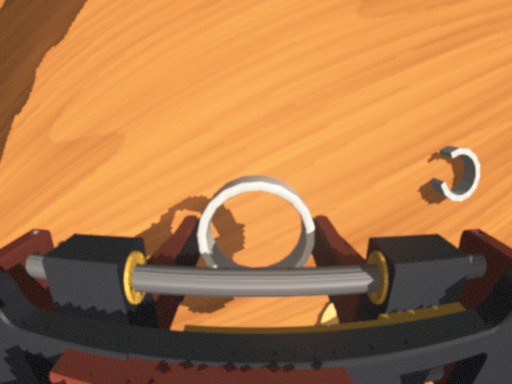

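View pics/s2.png

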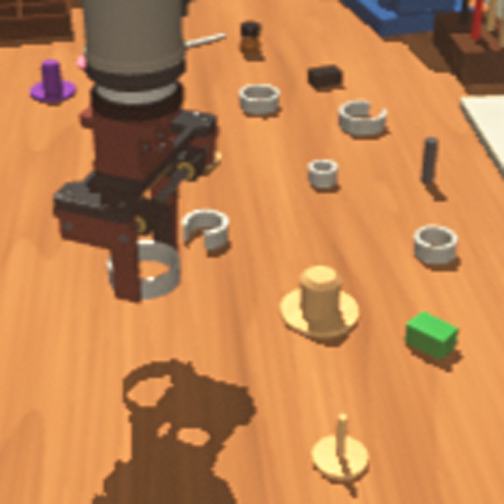

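```bash
cat >> h.py <<'E'
def overlay(d,name,circs,crop=None,fx=1.5,f=None):
    im=d["img"].copy();a=np.linspace(0,2*np.pi,90)
    im=cv2.resize(im,None,fx=fx,fy=fx,interpolation=cv2.INTER_CUBIC)
    for (x,y,z,r) in circs:
        P=(f or wproj)(d,np.c_[x+r*np.cos(a),y+r*np.sin(a),0*a+z])*fx
        for q in P: cv2.circle(im,(int(round(q[0])),int(round(q[1]))),1,(0,0,255),-1)
    cv2.imwrite(name,im)
E
python3 -c "
from plant import *
from h import *
d=get_image('wrist')
overlay(d,'pics/w3.png',[(.382,-.2717,.0943,.032),(.382,-.2717,.0943,.027),(.442,-.097,.02,.024),(.543,-.242,.046,.0135)])
"
```

```text
(no output)
```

View pics/w3.png

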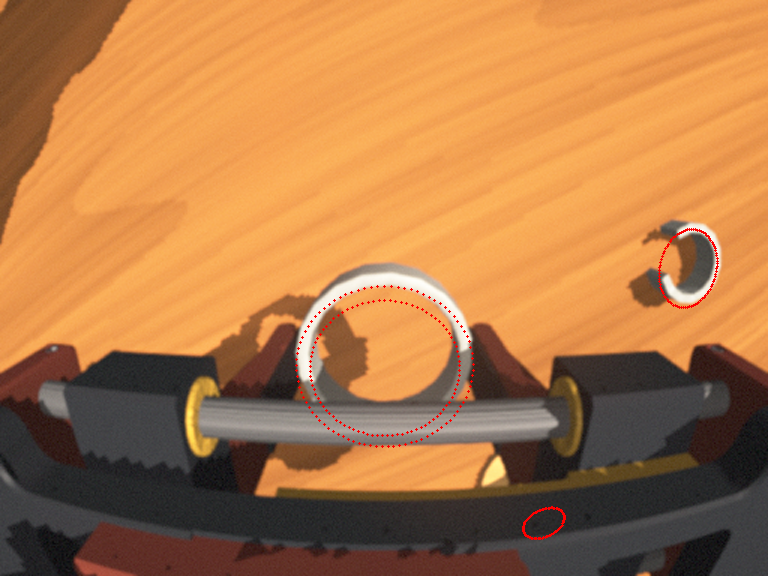

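```bash
cat >> h.py <<'E'
def wcloud(d):
    H,W=d["range_z"].shape;u,v=np.meshgrid(np.arange(W),np.arange(H));K=d["K"];r=d["range_z"]
    x=(u-K[0,2])/K[0,0];y=(v-K[1,2])/K[1,1];t=np.hypot(x,y)+1e-9;m=np.tan(np.minimum(t,1.5))/t
    p=np.stack([x*m*r,-y*m*r,-r],-1);T=d["cam_to_world"];return p@T[:3,:3].T+T[:3,3]
from scipy.optimize import least_squares
def fitring(p,ok,x,y,R,r,zt,dz=.004):
    s=ok&(np.hypot(p[...,0]-x,p[...,1]-y)<R+.012)&(abs(p[...,2]-zt)<dz);q=p[s]
    if len(q)<15: return len(q),None
    f=lambda c:(lambda e:np.maximum(e-R,0)+np.maximum(r-e,0)+.1*(e-(R+r)/2))(np.hypot(q[:,0]-c[0],q[:,1]-c[1]))
    z=least_squares(f,[x,y],loss="soft_l1",f_scale=.002).x
    fr=least_squares(lambda c:np.hypot(q[:,0]-c[0],q[:,1]-c[1])-c[2],[x,y,R]).x
    return len(q),z.round(4),fr.round(4),np.median(q[:,2]).round(4)
def allfit(get_image,x,y,R,r,zt,dz=.004,cams=("scene","side","wrist")):
    for n in cams:
        d=get_image(n);p=(wcloud if n=="wrist" else cloud)(d);print(n,fitring(p,d["range_z"]>0,x,y,R,r,zt,dz))
E
python3 -c "
from plant import *
from h import *
allfit(get_image,.382,-.272,.032,.027,.0943,.006)
allfit(get_image,.442,-.097,.024,.019,.02,.005)
"
```

```text
scene (175, array([ 0.381 , -0.2726]), array([ 0.3812, -0.2725,  0.0305]), np.float64(0.0932))
side (160, array([ 0.3805, -0.2761]), array([ 0.3761, -0.2745,  0.0342]), np.float64(0.0935))
wrist (3073, array([ 0.3765, -0.2694]), array([ 0.3774, -0.2699,  0.0302]), np.float64(0.094))
scene (92, array([ 0.442 , -0.0963]), array([ 0.4423, -0.0963,  0.0219]), np.float64(0.0192))
side (69, array([ 0.4418, -0.0981]), array([ 0.4416, -0.0985,  0.0219]), np.float64(0.0196))
wrist (745, array([ 0.4389, -0.0948]), array([ 0.4384, -0.0954,  0.0217]), np.float64(0.0206))
```

Emit:
jog_arm(targets=[[1,50,10,0,0,0,0],[1,100,20,0,0,0,0],[1,163,30,0,0,0,0],[1,163,30,0,0,0,0],[1,163,30,0,0,0,0],[1,163,30,0,0,0,0]])

```text
time_s: 6.02
position: [0.5436, -0.2427, 0.0884]
eef_rot: [[0.448, 0.894, -0.001], [0.894, -0.448, 0.0], [-0.001, -0.001, -1.0]]
wrist_force: [0.3, 0.0, -1.1]
opening: 0.0644
```

```bash
python3 -c "
from plant import *
from h import *
o=get_obs();print(o['time_s'],o['position'].round(4))
allfit(get_image,.543,-.242,.032,.027,.0935,.006)
for n in ('scene','side'):
  overlay(get_image(n),'pics/p38%s.png'%n,[(.5435,-.242,.046,.0135),(.5435,-.242,.006,.037),(.5435,-.242,.04,.019)],f=proj)
d=get_image('wrist');overlay(d,'pics/w4.png',[(.5435,-.242,.046,.0135),(.5435,-.242,.04,.019)])
import cv2
for n,b in (('scene',(150,200,150,130)),('side',(220,170,150,130))):
  im=cv2.imread('pics/p38%s.png'%n);x,y,w,h=[int(1.5*t) for t in b];cv2.imwrite('pics/p38%sz.png'%n,cv2.resize(im[y:y+h,x:x+w],None,fx=3,fy=3))
"
```

```text
6.025 [ 0.5436 -0.2427  0.0884]
scene (224, array([ 0.5434, -0.2424]), array([ 0.5431, -0.2427,  0.0304]), np.float64(0.0934))
side (141, array([ 0.54  , -0.2492]), array([ 0.5403, -0.2466,  0.0318]), np.float64(0.0935))
wrist (3147, array([ 0.5388, -0.2403]), array([ 0.5393, -0.2407,  0.03  ]), np.float64(0.0946))
```

View pics/p38scenez.png

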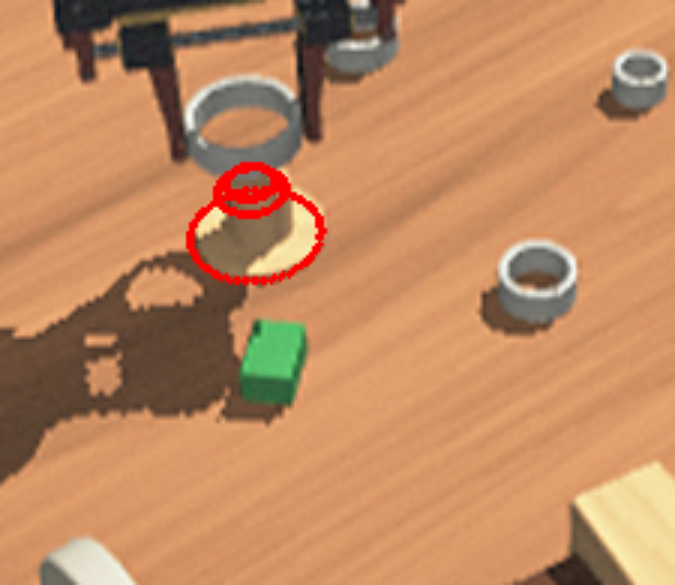

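View pics/p38sidez.png

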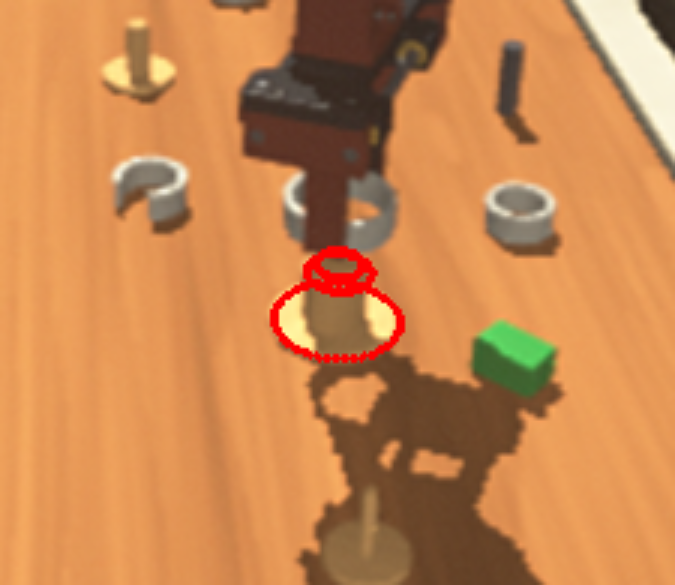

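View pics/w4.png

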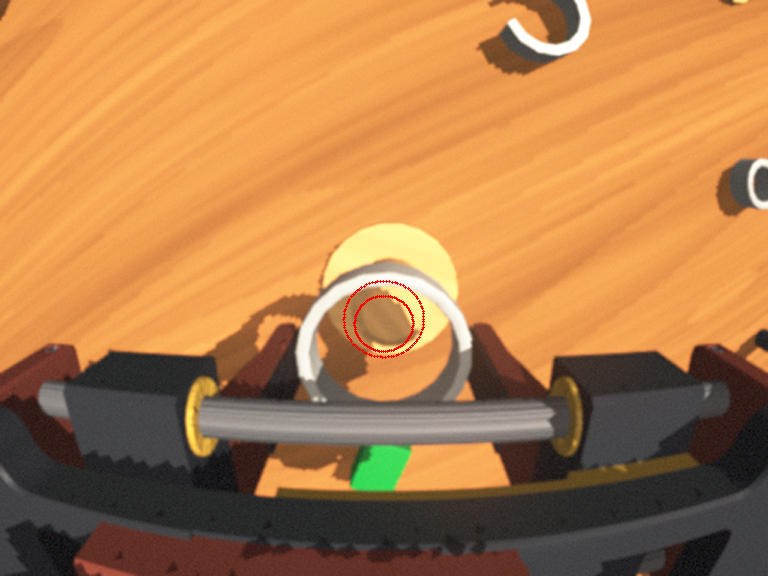

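The overlay sits on the post in both fixed views, and the hoop is centred over it to within about 3 mm. Next I lower it and release.

Emit:
jog_arm(targets=[[1,1,0,-25,0,0,0],[1,1,0,-45,0,0,0],[1,1,0,-60,0,0,0],[1,1,0,-67,0,0,0],[1,1,0,-67,0,0,0],[1,1,0,-67,0,0,0]])

```text
time_s: 7.08
position: [0.5467, -0.2422, 0.0221]
eef_rot: [[0.447, 0.895, 0.001], [0.895, -0.447, -0.0], [0.0, 0.001, -1.0]]
wrist_force: [-0.6, -0.0, -1.6]
opening: 0.0641
```

Emit:
jog_arm(targets=[[1,-2,0,-2,0,0,0],[1,-2,0,-2,0,0,0],[-1,-2,0,-2,0,0,0],[-1,-2,0,-2,0,0,0],[-1,-2,0,-2,0,0,0],[-1,-2,0,20,0,0,0],[-1,-2,0,60,0,0,0],[-1,-2,0,110,0,0,0],[-1,-2,0,110,0,0,0]])

```text
time_s: 8.2
position: [0.5467, -0.2432, 0.1355]
eef_rot: [[0.447, 0.895, 0.007], [0.895, -0.447, -0.002], [0.001, 0.007, -1.0]]
wrist_force: [0.0, 0.3, -1.0]
opening: 0.0879
```

```bash
python3 -c "
from plant import *
from h import *
o=get_obs();print(o['time_s'],o['position'].round(4),o['opening'],o['qpos'].round(2))
allfit(get_image,.543,-.242,.032,.027,.026,.004)
cv2.imwrite('pics/s5.png',cv2.resize(get_image('side')['img'][130:310,180:360],None,fx=2.8,fy=2.8,interpolation=cv2.INTER_CUBIC))
"
```

```text
8.2 [ 0.5467 -0.2432  0.1355] 0.0879269633460992 [ 0.07  0.47  0.33  1.86 -0.2   0.84  1.6 ]
scene (148, array([ 0.5403, -0.2407]), array([ 0.5409, -0.2406,  0.0274]), np.float64(0.0261))
side (138, array([ 0.5434, -0.2405]), array([ 0.5433, -0.24  ,  0.0277]), np.float64(0.0257))
wrist (1263, array([ 0.5412, -0.2409]), array([ 0.5406, -0.2405,  0.0288]), np.float64(0.0265))
```

View pics/s5.png

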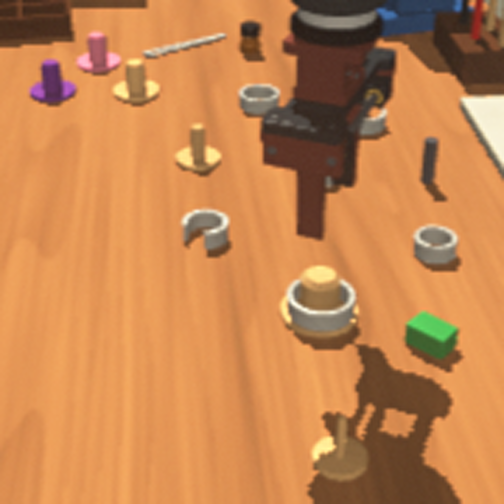

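Hoop64 lies flat on post38, with its top measured at 26 mm. Hoop54 is next.

Emit:
jog_arm(targets=[[-1,-14,462,-20,0,0,0],[-1,-14,462,-20,0,0,0],[-1,-14,462,-20,0,0,0],[-1,-14,462,-20,0,0,0],[-1,-14,462,-20,0,0,0],[-1,-14,462,-20,0,0,0],[-1,-14,462,-20,0,0,0],[-1,-14,462,-20,0,0,0],[-1,-14,462,-20,0,0,0],[-1,-14,462,-20,0,0,0],[-1,-14,462,-20,0,0,0],[-1,-14,462,-20,0,0,0]])

```text
time_s: 9.9
position: [0.5306, 0.2186, 0.1117]
eef_rot: [[0.448, 0.894, -0.0], [0.894, -0.448, -0.0], [-0.0, 0.0, -1.0]]
wrist_force: [0.5, 0.2, -0.6]
opening: 0.088
```

```bash
python3 -c "
from plant import *
from h import *
o=get_obs();print(o['time_s'],o['position'].round(4),o['qpos'].round(2))
allfit(get_image,.531,.22,.027,.022,.02,.004)
overlay(get_image('wrist'),'pics/w6.png',[(.531,.22,.02,.027)])
"
```

```text
9.9 [0.5306 0.2186 0.1117] [-0.69  0.47  0.25  1.92 -0.16  0.77  0.75]
scene (82, array([0.5323, 0.2202]), array([0.5322, 0.2201, 0.0247]), np.float64(0.0204))
side (47, array([0.5299, 0.2197]), array([0.53  , 0.2194, 0.0245]), np.float64(0.0195))
wrist (1110, array([0.5284, 0.223 ]), array([0.528 , 0.2233, 0.0242]), np.float64(0.0206))
```

View pics/w6.png

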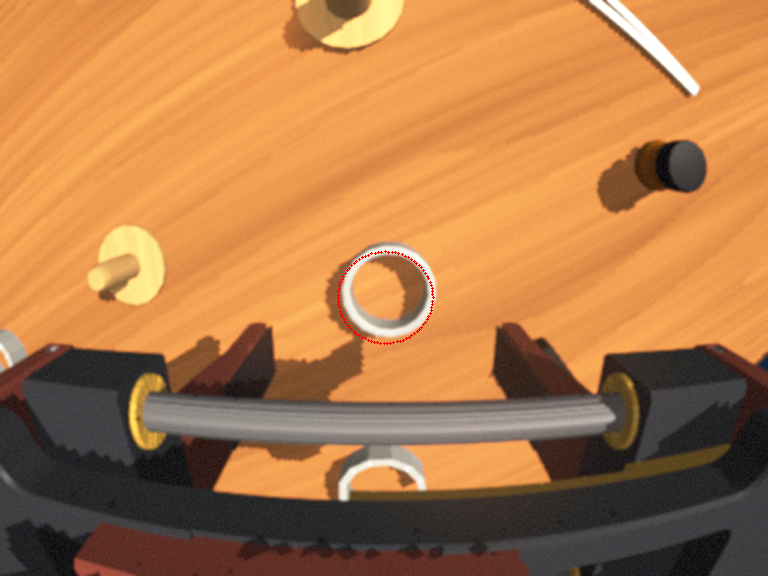

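Emit:
jog_arm(targets=[[-1,0,2,-50,0,0,0],[-1,0,2,-85,0,0,0],[-1,0,2,-98,0,0,0],[-1,0,2,-98,0,0,0],[1,0,2,-98,0,0,0],[1,0,2,-98,0,0,0],[1,0,2,-98,0,0,0],[1,0,2,-98,0,0,0],[1,0,2,-98,0,0,0],[1,0,2,-98,0,0,0]])

```text
time_s: 11.35
position: [0.5305, 0.2222, 0.014]
eef_rot: [[0.446, 0.895, 0.0], [0.895, -0.446, 0.0], [0.0, 0.0, -1.0]]
wrist_force: [-0.8, 0.5, 4.8]
opening: 0.0523
```

Emit:
jog_arm(targets=[[1,0,0,15,0,0,0],[1,0,0,40,0,0,0],[1,0,0,75,0,0,0],[1,-50,15,80,0,0,0],[1,-100,35,80,0,0,0],[1,-164,53,80,0,0,0],[1,-164,53,80,0,0,0],[1,-164,53,80,0,0,0],[1,-164,53,80,0,0,0],[1,-164,53,80,0,0,0]])

```text
time_s: 12.6
position: [0.3676, 0.2745, 0.0937]
eef_rot: [[0.449, 0.894, 0.001], [0.894, -0.449, -0.0], [0.0, 0.001, -1.0]]
wrist_force: [0.2, -0.2, -0.3]
opening: 0.0528
```

```bash
python3 -c "
from plant import *
from h import *
o=get_obs();print(o['time_s'],o['position'].round(4),o['qpos'].round(2),o['opening'])
x,y,z=o['position']
allfit(get_image,x,y,.027,.022,z+.006,.006)
q=(.3665,.2725)
for n in ('scene','side'):
  overlay(get_image(n),'pics/a.png',[q+(.046,.010),q+(.006,.032),q+(.04,.014)],f=proj)
  im=cv2.imread('pics/a.png');b=(260,80,110,100) if n=='scene' else (170,110,110,100);X,Y,w,h=[int(1.5*t) for t in b];cv2.imwrite('pics/p28%sz.png'%n,cv2.resize(im[Y:Y+h,X:X+w],None,fx=3,fy=3))
overlay(get_image('wrist'),'pics/w7.png',[q+(.046,.010),q+(.04,.014)])
"
```

```text
12.6 [0.3676 0.2745 0.0937] [-0.97  0.33  0.23  2.19 -0.13  0.63  0.46] 0.05279484254705967
scene (109, array([0.3684, 0.2702]), array([0.3681, 0.2706, 0.0269]), np.float64(0.0993))
side (57, array([0.366 , 0.2682]), array([0.3614, 0.271 , 0.0297]), np.float64(0.0985))
wrist (2589, array([0.3631, 0.2762]), array([0.3641, 0.2757, 0.025 ]), np.float64(0.1001))
```

View pics/p28scenez.png

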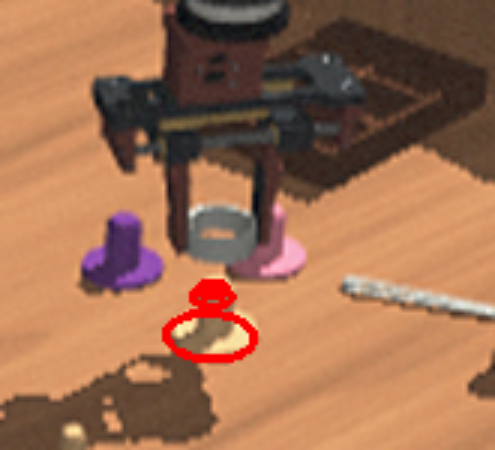

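View pics/p28sidez.png

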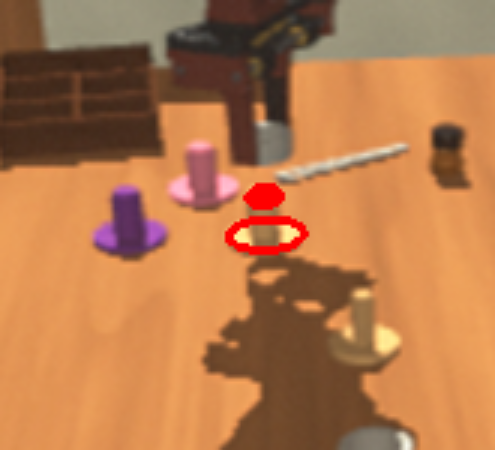

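View pics/w7.png

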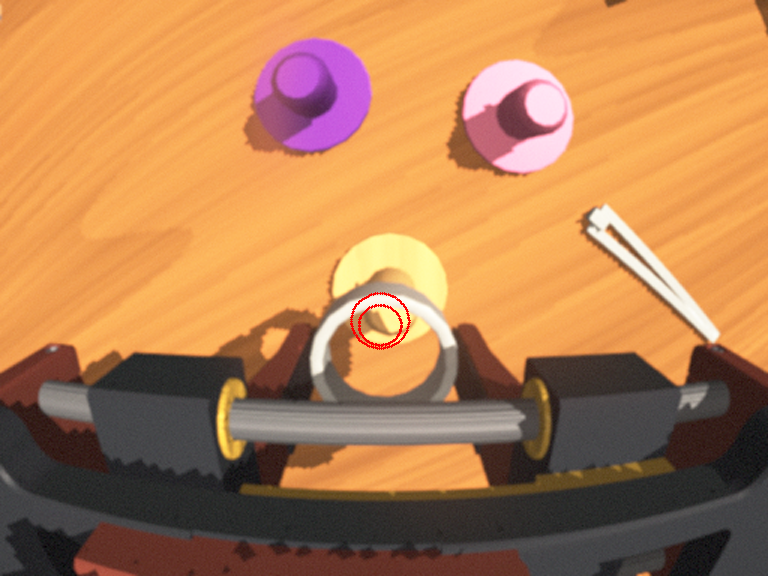

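The hoop is centred over the real (pale wood) post28. The purple and pink look-alikes are clear of the gripper, so I lower.

Emit:
jog_arm(targets=[[1,0,0,-30,0,0,0],[1,0,0,-50,0,0,0],[1,0,0,-65,0,0,0],[1,0,0,-72,0,0,0],[1,0,0,-72,0,0,0],[1,0,0,-72,0,0,0]])

```text
time_s: 13.65
position: [0.3667, 0.2753, 0.0222]
eef_rot: [[0.447, 0.895, 0.001], [0.895, -0.447, 0.001], [0.001, 0.0, -1.0]]
wrist_force: [-0.7, 0.1, -1.8]
opening: 0.0527
```

Emit:
jog_arm(targets=[[1,0,0,-2,0,0,0],[1,0,0,-2,0,0,0],[-1,0,0,-2,0,0,0],[-1,0,0,-2,0,0,0],[-1,0,0,-2,0,0,0],[-1,0,0,-2,0,0,0],[-1,0,0,20,0,0,0],[-1,0,0,60,0,0,0],[-1,0,0,110,0,0,0],[-1,0,0,110,0,0,0]])

```text
time_s: 14.9
position: [0.3682, 0.2767, 0.1347]
eef_rot: [[0.447, 0.895, 0.005], [0.895, -0.447, 0.005], [0.007, 0.002, -1.0]]
wrist_force: [-0.8, 0.3, -0.3]
opening: 0.0874
```

```bash
python3 -c "
from plant import *
from h import *
o=get_obs();print(o['time_s'],o['position'].round(4),o['qpos'].round(2),o['opening'])
allfit(get_image,.367,.273,.027,.022,.026,.004)
cv2.imwrite('pics/w8.png',get_image('wrist')['img'])
"
```

```text
14.9 [0.3682 0.2767 0.1347] [-1.01  0.26  0.26  2.17 -0.1   0.72  0.43] 0.08744144870351464
scene (72, array([0.3656, 0.2758]), array([0.3657, 0.2758, 0.0219]), np.float64(0.0263))
side (45, array([0.3661, 0.2756]), array([0.3657, 0.2753, 0.0215]), np.float64(0.0256))
wrist (1043, array([0.3652, 0.2753]), array([0.3646, 0.2758, 0.0239]), np.float64(0.0265))
```

View pics/w8.png

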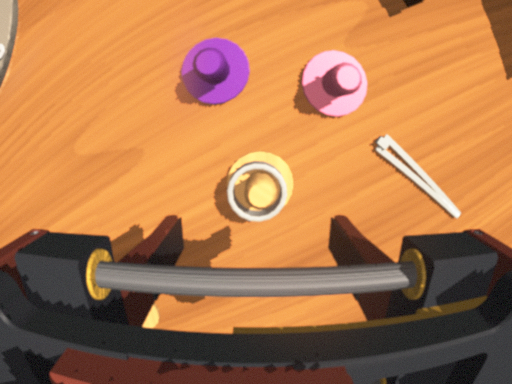

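Hoop54 lies flat on post28, with its top measured at 26 mm. Hoop44 is next.

Emit:
jog_arm(targets=[[-1,310,-422,-20,0,0,0],[-1,310,-422,-20,0,0,0],[-1,310,-422,-20,0,0,0],[-1,310,-422,-20,0,0,0],[-1,310,-422,-20,0,0,0],[-1,310,-422,-20,0,0,0],[-1,310,-422,-20,0,0,0],[-1,310,-422,-20,0,0,0],[-1,310,-422,-20,0,0,0],[-1,310,-422,-20,0,0,0],[-1,310,-422,-20,0,0,0],[-1,310,-422,-20,0,0,0]])

```text
time_s: 16.6
position: [0.6758, -0.145, 0.1112]
eef_rot: [[0.445, 0.896, -0.001], [0.896, -0.445, 0.001], [0.001, -0.001, -1.0]]
wrist_force: [0.3, -0.8, 0.3]
opening: 0.0876
```

```bash
python3 -c "
from plant import *
from h import *
o=get_obs();print(o['time_s'],o['position'].round(4),o['qpos'].round(2),o['opening'])
allfit(get_image,.677,-.1465,.022,.017,.02,.004)
cv2.imwrite('pics/w9.png',get_image('wrist')['img'])
"
```

```text
16.6 [ 0.6758 -0.145   0.1112] [-0.11  0.65  0.35  1.63 -0.26  0.91  1.44] 0.08763694781935281
scene (101, array([ 0.6764, -0.1456]), array([ 0.677 , -0.1458,  0.0195]), np.float64(0.0202))
side (72, array([ 0.6767, -0.1466]), array([ 0.6763, -0.1473,  0.0194]), np.float64(0.0199))
wrist (873, array([ 0.6746, -0.1439]), array([ 0.6741, -0.1436,  0.0192]), np.float64(0.0206))
```

View pics/w9.png

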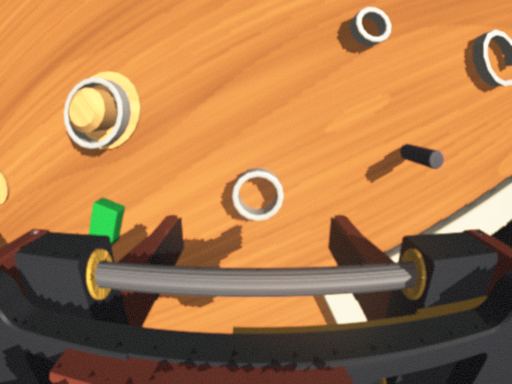

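Emit:
jog_arm(targets=[[-1,1,-1,-50,0,0,0],[-1,1,-1,-85,0,0,0],[-1,1,-1,-97,0,0,0],[-1,1,-1,-97,0,0,0],[1,1,-1,-97,0,0,0],[1,1,-1,-97,0,0,0],[1,1,-1,-97,0,0,0],[1,1,-1,-97,0,0,0],[1,1,-1,-97,0,0,0],[1,1,-1,-97,0,0,0],[1,1,-1,-97,0,0,0]])

```text
time_s: 18.18
position: [0.6776, -0.1477, 0.0149]
eef_rot: [[0.446, 0.895, 0.0], [0.895, -0.446, 0.0], [0.0, 0.0, -1.0]]
wrist_force: [-0.4, 0.8, 3.3]
opening: 0.043
```

Emit:
jog_arm(targets=[[1,0,0,15,0,0,0],[1,0,0,40,0,0,0],[1,0,0,80,0,0,0],[1,-55,50,85,0,0,0],[1,-235,219,85,0,0,0],[1,-235,219,85,0,0,0],[1,-235,219,85,0,0,0],[1,-235,219,85,0,0,0],[1,-235,219,85,0,0,0],[1,-235,219,85,0,0,0],[1,-235,219,85,0,0,0],[1,-235,219,85,0,0,0]])

```text
time_s: 19.68
position: [0.4434, 0.0699, 0.0998]
eef_rot: [[0.449, 0.894, 0.001], [0.894, -0.449, -0.0], [-0.0, 0.001, -1.0]]
wrist_force: [-1.0, -0.4, -0.9]
opening: 0.043
```

```bash
python3 -c "
from plant import *
from h import *
o=get_obs();print(o['time_s'],o['position'].round(4),o['qpos'].round(2),o['opening'])
x,y,z=o['position']
allfit(get_image,x,y,.022,.017,z+.006,.006)
q=(.442,.072)
for n in ('scene','side'):
  overlay(get_image(n),'pics/a.png',[q+(.046,.0065),q+(.006,.027),q+(.04,.009)],f=proj)
  im=cv2.imread('pics/a.png');b=(220,130,110,100) if n=='scene' else (190,120,110,100);X,Y,w,h=[int(1.5*t) for t in b];cv2.imwrite('pics/p18%sz.png'%n,cv2.resize(im[Y:Y+h,X:X+w],None,fx=3,fy=3))
overlay(get_image('wrist'),'pics/w10.png',[q+(.046,.0065),q+(.006,.027)])
"
```

```text
19.675 [0.4434 0.0699 0.0998] [-0.6   0.32  0.36  2.22 -0.18  0.63  1.  ] 0.04299537840494722
scene (111, array([0.444 , 0.0682]), array([0.4436, 0.0682, 0.0215]), np.float64(0.1054))
side (64, array([0.4418, 0.0637]), array([0.4356, 0.0676, 0.0263]), np.float64(0.1053))
wrist (2518, array([0.4374, 0.0726]), array([0.4378, 0.0724, 0.02  ]), np.float64(0.1053))
```

View pics/p18scenez.png

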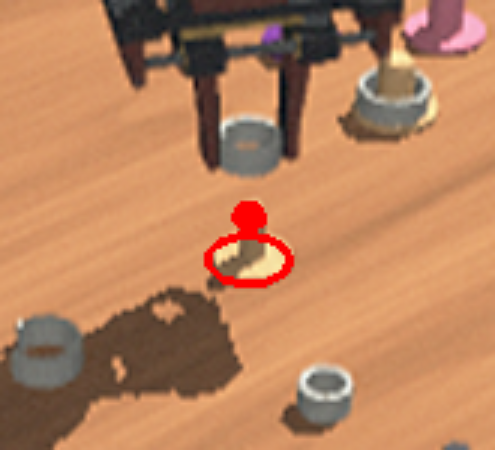

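View pics/p18sidez.png

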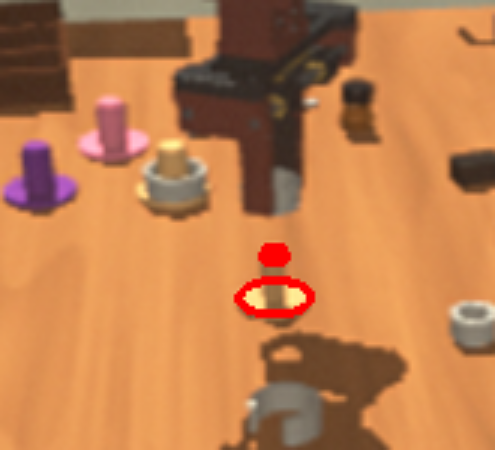

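View pics/w10.png

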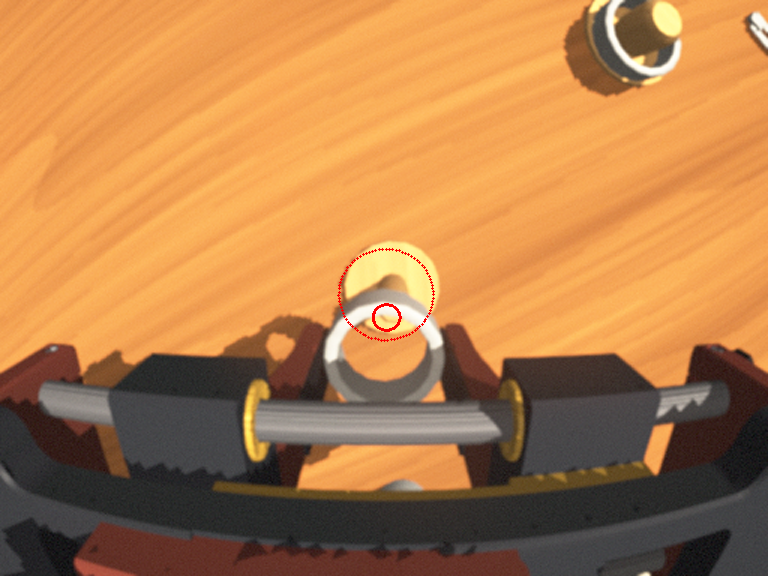

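Emit:
jog_arm(targets=[[1,0,2,-30,0,0,0],[1,0,2,-50,0,0,0],[1,0,2,-70,0,0,0],[1,0,2,-77,0,0,0],[1,0,2,-77,0,0,0],[1,0,2,-77,0,0,0]])

```text
time_s: 20.72
position: [0.4429, 0.0731, 0.0233]
eef_rot: [[0.447, 0.895, 0.001], [0.895, -0.447, 0.0], [0.001, 0.001, -1.0]]
wrist_force: [0.3, -0.5, -1.0]
opening: 0.0427
```

```bash
python3 -c "
from plant import *
from h import *
o=get_obs();print(o['position'].round(4));x,y,z=o['position']
allfit(get_image,.442,.072,.022,.017,z+.006,.005)
"
```

```text
[0.4429 0.0731 0.0233]
scene (93, array([0.4423, 0.0731]), array([0.44  , 0.0747, 0.0208]), np.float64(0.0286))
side (50, array([0.4391, 0.0657]), array([0.435 , 0.0706, 0.0244]), np.float64(0.0281))
wrist (2545, array([0.4395, 0.0742]), array([0.4391, 0.0745, 0.0193]), np.float64(0.029))
```

Hoop top is at 28.5 mm, so it is about 2.5 mm above the base. I lower 2 mm, release and retreat.

Emit:
jog_arm(targets=[[1,0,0,-2,0,0,0],[1,0,0,-2,0,0,0],[-1,0,0,-2,0,0,0],[-1,0,0,-2,0,0,0],[-1,0,0,-2,0,0,0],[-1,0,0,-2,0,0,0],[-1,0,0,20,0,0,0],[-1,0,0,60,0,0,0],[-1,0,0,110,0,0,0],[-1,0,0,110,0,0,0]])

```text
time_s: 22.12
position: [0.4446, 0.0736, 0.1357]
eef_rot: [[0.447, 0.895, 0.006], [0.895, -0.447, 0.003], [0.005, 0.004, -1.0]]
wrist_force: [0.8, 0.5, -0.3]
opening: 0.0876
```

```bash
python3 -c "
from plant import *
from h import *
o=get_obs();print(o['time_s'],o['position'].round(4),o['qpos'].round(2),o['opening'])
allfit(get_image,.442,.072,.022,.017,.026,.004)
cv2.imwrite('pics/w11.png',get_image('wrist')['img'])
"
```

```text
22.125 [0.4446 0.0736 0.1357] [-0.65  0.25  0.4   2.19 -0.15  0.72  0.96] 0.08760864202873826
scene (72, array([0.4396, 0.0733]), array([0.4402, 0.073 , 0.0176]), np.float64(0.0266))
side (50, array([0.4408, 0.0732]), array([0.4408, 0.0686, 0.0154]), np.float64(0.026))
wrist (820, array([0.4393, 0.074 ]), array([0.4388, 0.0744, 0.0188]), np.float64(0.0265))
```

View pics/w11.png

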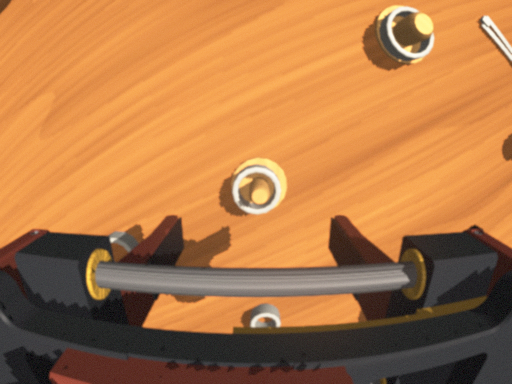

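Hoop44 is on post18, with its ring at (259,189) and the post showing inside it. Hoop34 is last.

Emit:
jog_arm(targets=[[-1,141,-62,-20,0,0,0],[-1,141,-62,-20,0,0,0],[-1,141,-62,-20,0,0,0],[-1,141,-62,-20,0,0,0],[-1,141,-62,-20,0,0,0],[-1,141,-62,-20,0,0,0]])

```text
time_s: 23.08
position: [0.582, 0.0119, 0.1124]
eef_rot: [[0.445, 0.895, -0.001], [0.895, -0.445, 0.001], [-0.0, -0.002, -1.0]]
wrist_force: [0.5, -0.8, -0.3]
opening: 0.0872
```

```bash
python3 -c "
from plant import *
from h import *
o=get_obs();print(o['time_s'],o['position'].round(4),o['qpos'].round(2),o['opening'])
allfit(get_image,.584,.011,.017,.012,.02,.004)
"
```

```text
23.075 [0.582  0.0119 0.1124] [-0.42  0.49  0.39  1.91 -0.26  0.79  1.21] 0.08722075239844948
scene (60, array([0.5841, 0.0115]), array([0.5846, 0.0115, 0.0145]), np.float64(0.0202))
side (42, array([0.5835, 0.0115]), array([0.5835, 0.0107, 0.0145]), np.float64(0.0192))
wrist (645, array([0.582 , 0.0143]), array([0.5815, 0.0144, 0.0143]), np.float64(0.0206))
```

Emit:
jog_arm(targets=[[-1,2,0,-50,0,0,0],[-1,2,0,-85,0,0,0],[-1,2,0,-98,0,0,0],[-1,2,0,-98,0,0,0],[1,2,0,-98,0,0,0],[1,2,0,-98,0,0,0],[1,2,0,-98,0,0,0],[1,2,0,-98,0,0,0],[1,2,0,-98,0,0,0],[1,2,0,-98,0,0,0],[1,2,0,-98,0,0,0],[1,2,0,-98,0,0,0]])

```text
time_s: 24.72
position: [0.5854, 0.0111, 0.0147]
eef_rot: [[0.446, 0.895, 0.0], [0.895, -0.446, 0.0], [0.0, -0.0, -1.0]]
wrist_force: [-0.3, 0.5, 1.4]
opening: 0.0324
```

Emit:
jog_arm(targets=[[1,0,0,15,0,0,0],[1,0,0,50,0,0,0],[1,0,0,90,0,0,0],[1,0,0,90,0,0,0]])

```text
time_s: 25.22
position: [0.5877, 0.0109, 0.1084]
eef_rot: [[0.447, 0.895, 0.006], [0.895, -0.447, 0.001], [0.004, 0.005, -1.0]]
wrist_force: [1.0, 0.5, -0.7]
opening: 0.0324
```

Emit:
jog_arm(targets=[[1,-54,-439,0,0,0,0],[1,-54,-439,0,0,0,0],[1,-54,-439,0,0,0,0],[1,-54,-439,0,0,0,0],[1,-54,-439,0,0,0,0],[1,-54,-439,0,0,0,0],[1,-54,-439,0,0,0,0],[1,-54,-439,0,0,0,0],[1,-54,-439,0,0,0,0],[1,-54,-439,0,0,0,0],[1,-54,-439,0,0,0,0],[1,-54,-439,0,0,0,0]])

```text
time_s: 26.72
position: [0.5319, -0.4269, 0.1047]
eef_rot: [[0.445, 0.895, 0.0], [0.895, -0.445, 0.0], [0.0, -0.0, -1.0]]
wrist_force: [-0.1, -0.5, -1.3]
opening: 0.0322
```

```bash
python3 -c "
from plant import *
from h import *
o=get_obs();print(o['time_s'],o['position'].round(4),o['qpos'].round(2),o['opening'])
x,y,z=o['position']
allfit(get_image,x,y,.017,.012,z+.006,.006)
q=(.53,-.428)
for n in ('scene','side'):
  overlay(get_image(n),'pics/a.png',[q+(.046,.003),q+(.006,.022),q+(.026,.004)],f=proj)
  im=cv2.imread('pics/a.png');b=(90,220,110,100) if n=='scene' else (240,210,110,100);X,Y,w,h=[int(1.5*t) for t in b];cv2.imwrite('pics/p8%sz.png'%n,cv2.resize(im[Y:Y+h,X:X+w],None,fx=3,fy=3))
overlay(get_image('wrist'),'pics/w12.png',[q+(.046,.003),q+(.006,.022)])
"
```

```text
26.725 [ 0.5319 -0.4269  0.1047] [ 0.31  0.65  0.4   1.66 -0.31  0.89  1.94] 0.03224281948665818
scene (132, array([ 0.5337, -0.4282]), array([ 0.5328, -0.4273,  0.0166]), np.float64(0.1099))
side (60, array([ 0.526 , -0.4382]), array([ 0.5261, -0.4373,  0.0154]), np.float64(0.1099))
wrist (2082, array([ 0.5259, -0.4249]), array([ 0.5264, -0.4252,  0.0154]), np.float64(0.1105))
```

View pics/p8scenez.png

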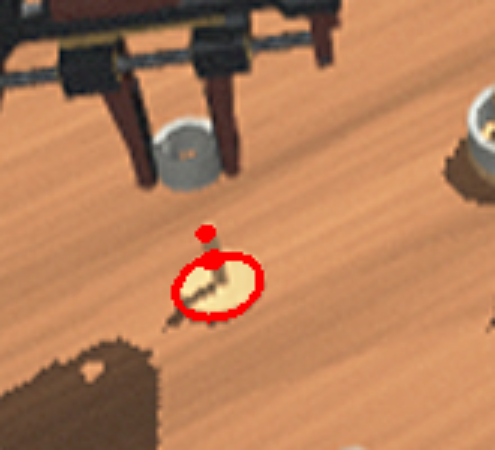

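View pics/p8sidez.png

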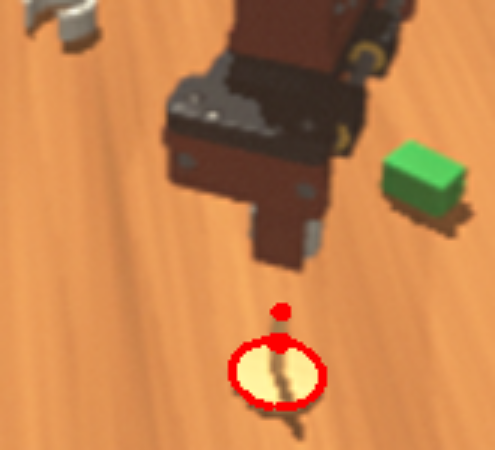

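View pics/w12.png

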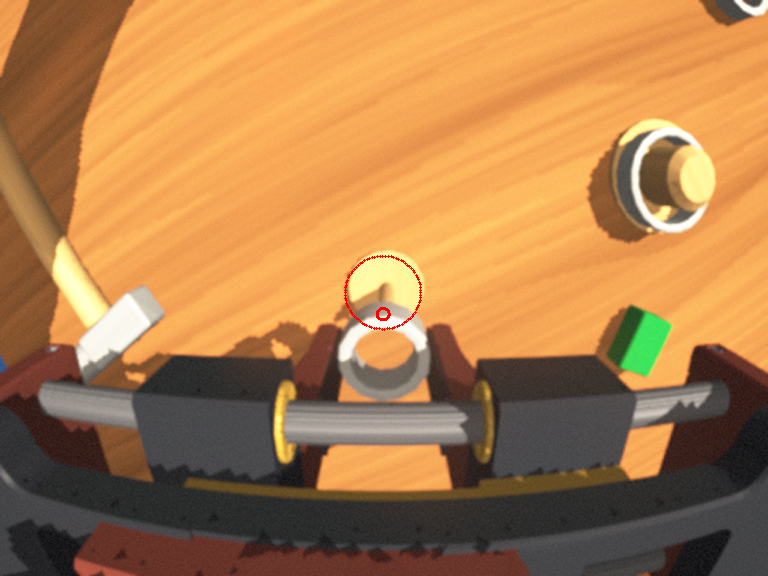

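Emit:
jog_arm(targets=[[1,0,-1,-30,0,0,0],[1,0,-1,-50,0,0,0],[1,0,-1,-70,0,0,0],[1,0,-1,-82,0,0,0],[1,0,-1,-82,0,0,0],[1,0,-1,-82,0,0,0]])

```text
time_s: 27.78
position: [0.5316, -0.4293, 0.0231]
eef_rot: [[0.447, 0.895, 0.0], [0.895, -0.447, -0.0], [-0.0, 0.001, -1.0]]
wrist_force: [-0.4, -0.0, -0.1]
opening: 0.0325
```

```bash
python3 -c "
from plant import *
from h import *
o=get_obs();print(o['position'].round(4),o['wrist_force'].round(1));x,y,z=o['position']
allfit(get_image,.53,-.428,.017,.012,z+.006,.005)
cv2.imwrite('pics/w13.png',cv2.resize(get_image('wrist')['img'],None,fx=1.5,fy=1.5))
"
```

```text
[ 0.5316 -0.4293  0.0231] [-0.4 -0.  -0.1]
scene (118, array([ 0.5328, -0.4313]), array([ 0.5321, -0.4306,  0.0161]), np.float64(0.0288))
side (32, array([ 0.5266, -0.441 ]), array([ 0.5372, -0.4177,  0.0392]), np.float64(0.0293))
wrist (2054, array([ 0.5269, -0.4278]), array([ 0.5271, -0.4276,  0.0149]), np.float64(0.0294))
```

View pics/w13.png

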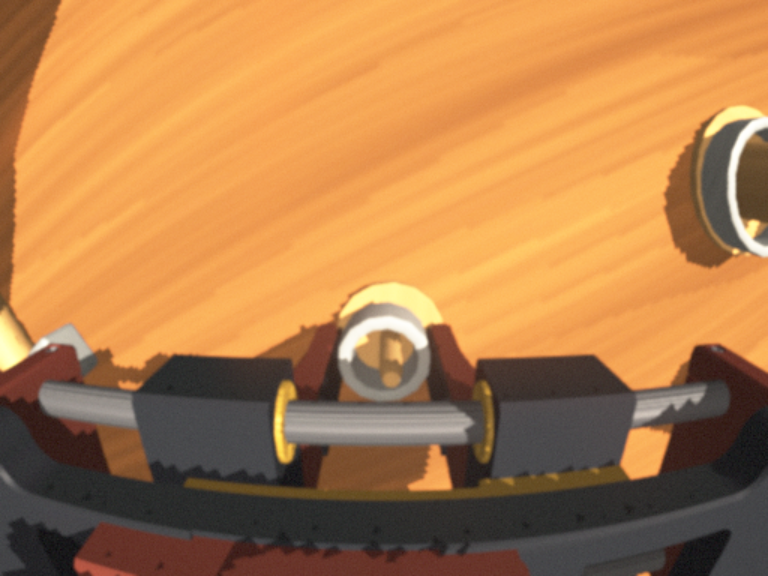

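The post is inside the hoop, at (390,370) in the enlarged view. I lower 2 mm, release and retreat.

Emit:
jog_arm(targets=[[1,0,0,-2,0,0,0],[1,0,0,-2,0,0,0],[-1,0,0,-2,0,0,0],[-1,0,0,-2,0,0,0],[-1,0,0,-2,0,0,0],[-1,0,0,-2,0,0,0],[-1,0,0,20,0,0,0],[-1,0,0,60,0,0,0],[-1,0,0,110,0,0,0],[-1,40,60,160,0,0,0],[-1,40,60,160,0,0,0],[-1,40,60,160,0,0,0]])

```text
time_s: 29.48
position: [0.573, -0.3675, 0.184]
eef_rot: [[0.443, 0.896, 0.002], [0.896, -0.443, -0.0], [0.001, 0.002, -1.0]]
wrist_force: [-0.2, -0.6, -0.7]
opening: 0.088
```

```bash
python3 -c "
from plant import *
from h import *
o=get_obs();print(o['time_s'],o['position'].round(4),o['opening'],o['wrist_force'].round(1))
for n,a in dict(h34=(.53,-.428,.017,.012),h44=(.442,.072,.022,.017),h54=(.367,.273,.027,.022),h64=(.543,-.242,.032,.027)).items():
  print(n);allfit(get_image,*a,.026,.004,cams=('scene','side'))
print('cw');allfit(get_image,.657,.153,.03,.025,.02,.004,cams=('scene','side'))
print('cn');allfit(get_image,.442,-.097,.024,.019,.02,.004,cams=('scene','side'))
cv2.imwrite('pics/fs.png',cv2.resize(get_image('side')['img'][130:310,180:360],None,fx=3,fy=3,interpolation=cv2.INTER_CUBIC))
cv2.imwrite('pics/fc.png',cv2.resize(get_image('scene')['img'][110:310,110:390],None,fx=2.8,fy=2.8,interpolation=cv2.INTER_CUBIC))
"
```

```text
29.475 [ 0.573  -0.3675  0.184 ] 0.08802688625104162 [-0.2 -0.6 -0.7]
h34
scene (85, array([ 0.5296, -0.4307]), array([ 0.5304, -0.4306,  0.0133]), np.float64(0.026))
side (101, array([ 0.5303, -0.4318]), array([ 0.5295, -0.4321,  0.0133]), np.float64(0.026))
h44
scene (68, array([0.439 , 0.0736]), array([0.4395, 0.0734, 0.0181]), np.float64(0.0262))
side (49, array([0.4412, 0.0727]), array([0.4394, 0.0641, 0.015 ]), np.float64(0.0253))
h54
scene (70, array([0.3651, 0.2755]), array([0.3652, 0.2757, 0.0225]), np.float64(0.0253))
side (45, array([0.3664, 0.2765]), array([0.3659, 0.2762, 0.0214]), np.float64(0.0253))
h64
scene (145, array([ 0.5402, -0.2413]), array([ 0.5403, -0.2406,  0.0276]), np.float64(0.0262))
side (135, array([ 0.5434, -0.24  ]), array([ 0.5429, -0.2401,  0.0272]), np.float64(0.026))
cw
scene (115, array([0.6575, 0.1527]), array([0.6577, 0.1529, 0.0278]), np.float64(0.0204))
side (20, array([0.6547, 0.1523]), array([0.658 , 0.1511, 0.0293]), np.float64(0.0198))
cn
scene (85, array([ 0.4425, -0.096 ]), array([ 0.4425, -0.0962,  0.0217]), np.float64(0.0198))
side (58, array([ 0.4418, -0.0977]), array([ 0.4412, -0.0979,  0.0218]), np.float64(0.0194))
```

View pics/fs.png

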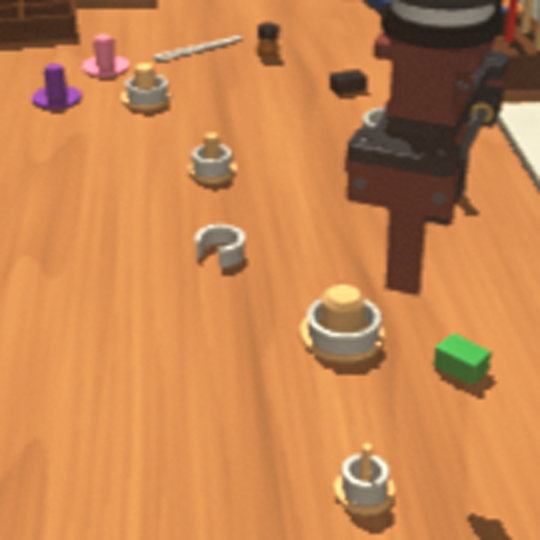

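View pics/fc.png

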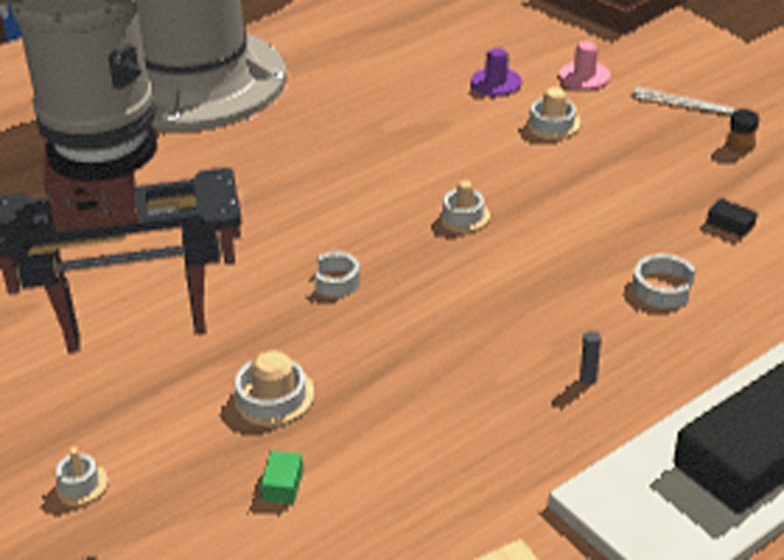

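All four hoops lie flat on their posts, the cuffs have not moved, and the gripper is open and clear.

```bash
python3 -c "
from plant import *
print(hand_in())"
```

```text
the job is handed in; nothing more can be done
None
```

I put the four closed hoops on their posts in order of size (64 mm on post38, 54 on post28, 44 on post18, 34 on post8), let go, backed the arm off and handed in at about 30 s.

**Last checks:**
- Both fixed cameras put all four hoop tops at 25–26.6 mm, against 26 mm for a hoop lying flat on its base. Each ring shows its post inside it.
- Both cuffs measured within about 1 mm of where they started. The pink and purple look-alikes were left untouched.
- The gripper was fully open. The largest wrist force reported at the end of a move was 6.5 N; I did not log forces in between.

**Disagreements:**
- The wrist camera read about 3 mm off the two fixed cameras, and those differed from each other by 2–3 mm. All of this is well inside the 8 mm radial clearance.
- For hoops held in the gripper, the side view was up to about 10 mm off because a finger blocked it, so I gave those fits little weight.
- The reported opening on the three smaller hoops was 1–2 mm under their true diameters, with no visible effect on the grips.

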